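# Press the battery pack into the freezer alarm

### The job

Use the red-handled lid lifter to pry up the blue cover of the freezer alarm from the notch under its front edge, and open it right back so that it stays open. Then slide the orange battery pack along its apron into the bay and press it fully home, so that it sits flush with the deck. Leave the cover open and the lifter lying on the table, without shoving or knocking over the pantry goods around.

Things in the scene. Friction and masses are not known exactly. Their poses are not given: they have to be found in the camera images.
- alarm: Freezer power-cut alarm: white/grey housing fixed to the table, 110 (x) by 227 (y), flat deck 45 above the table. Origin on the table straight under the centre of its battery bay; z up, x from the front (robot side) towards the cover's hinge, y along its length. It spans x -55..+55, y -172..+55 (mm).
- bay (a point): Centre of the battery bay's mouth, at deck height (alarm 0, 0, 45). The bay is a rectangular recess, 67 (alarm x) by 83.5 (alarm y), open above, bottomed by the black tray. Starts hidden under the blue cover.
- apron (a point): Middle of the loading apron's deck (alarm 0, -107, 45): a flat strip from y -172 to the bay's edge at y -42, level with the bay's mouth, leading straight into it in +y. Two guide rails, inner faces at x -33.5 and +33.5, 8 wide, 14 high, run from y -172 to -56; both ends open. No rails beside the bay.
- notch (a point): Pry notch: middle of its opening in the alarm's front (-x) face, just under the cover's front edge (alarm -55, 0, 40.5). A slot 60 wide (y -30..+30), 9 high (z 36 up to the closed cover's underside at 45), 15 deep in +x.
- cover (a joint): Opening angle (rad) of the blue cover, a plate 105 (x) by 104 (y -52..+52) by 4 thick, 70 g. 0 closed: underside on the deck (z 45), front edge flush with the front face (x -55). 2.1 fully open, leaning back. Hinge line along alarm y at alarm x +50, z 45. Friction hinge without latch: stays at any angle; about 1.2 N at the front edge lifts it.
- cover_edge (a point): Middle of the lower front edge of the cover, 105 from the hinge line.
- tray (a joint): How far (m) the black tray in the bay is pushed down: 0 = up, its top 8 mm below the deck; 0.006 = bottomed, its top 14 mm below the deck. Held by friction: takes about 8 N to push down and stays where left, so a pack merely laid in stands 5 to 6 mm proud until pressed.
- pack: Orange battery pack with paper label: flat block 64 (x) by 80 (y) by 14 thick, about 140 g. Starts flat on the apron between the rails, axes along the alarm's. Origin: centre of its underside. Fits the bay with about 1.6 mm play each side; slid over the bay's edge it tips nose down, and drops in as its nose meets the bay's far (+y) wall.
- lifter: The lid lifter, lying flat on the open table to the left or right: red handle 90 long, 18 wide, 20 tall, and a thin steel blade 55 long, 20 wide, 3 thick at mid-height of the handle (10 above its underside). x runs along it towards the blade, z up. Origin: on its underside, 25 behind the joint of handle and blade (handle x -65 to +25, blade x +25 to +80), near its centre of mass. About 80 g.
- lifter_tip (a point): Middle of the blade's tip, at lifter x +80, 10 above its underside.
- spoon: Bystander: a wooden spoon 170 long lying flat; origin under its middle.
- spice: Bystander: a small amber spice jar with green cap, 44 across, 85 tall, standing beyond the open (-y) end of the alarm's apron; origin under its centre.
- preserve: Bystander: a green glass preserve jar with brass lid, 72 across, 125 tall, standing before the alarm to the left of the pry notch; origin under its centre.
- can: Bystander: a food can with green label, 66 across, 75 tall, standing before the alarm to the right of the pry notch; origin under its centre.
- cocoa: Bystander: a brown canister with steel lid, 90 across, 140 tall, standing behind and to one side of the alarm; origin under its centre.
- salt: Bystander: a blue salt box 60 x 85 x 130 tall, standing behind and to one side of the alarm; origin under its centre.
Things that resemble listed ones, but are neither listed nor needed, are in the scene too. What is meant by the pack is not turquoise, and is the larger of those in its own colour. There is more than one size of the lifter; the one meant has the size given above.

How it is judged (in metres and radians):
On the way, in this order (a step that is already met when the one before it is completed fails the run):
1. the cover is lifted (past 0.2 rad) by the lifter's blade (value of joint cover above 0.2 rad and contact force between lifter and alarm above 0.2 N), for 0.05 s.
2. the cover stands open past upright (1.6 rad) (value of joint cover above 1.6 rad), for 0.2 s.
3. the pack lies in the bay and has been pressed flush (z of pack in the frame of alarm between 0.029 and 0.0325 m and horizontal distance between pack and alarm below 0.005 m), for 0.2 s.
At the end, for the whole second after the job is handed in: The cover stands open (past 1.5 rad); the pack lies level in the bay (centre within 5 mm, tilt under 0.04 rad), its top flush with the deck within 1.5 mm (2 mm below), the tray pushed at least 4.5 mm down; the lifter lies flat on the table, released; all at rest (all of step 3 and value of joint cover above 1.5 rad and angle between pack's own z axis and vertical below 0.04 rad and value of joint tray above 0.0045 m and linear speed of each of pack, lifter below 0.02 m/s and height (world z) of lifter below 0.024 m and height (world z) of lifter_tip below 0.03 m); the robot touches nothing.
It fails at once if pantry goods (spice) are shifted by more than 30 mm or knocked over (distance of spice from where it was at the start of the episode above 0.03 m or angle between spice's own z axis and vertical above 0.5 rad).
It fails at once if pantry goods (preserve, can) are shifted by more than 30 mm or knocked over (distance of any of preserve, can from where it was at the start of the episode above 0.03 m or angle between any of preserve, can's own z axis and vertical above 0.5 rad).
It fails at once if pantry goods (spoon) are shifted by more than 30 mm or knocked over (distance of spoon from where it was at the start of the episode above 0.03 m).
It fails at once if pantry goods (cocoa, salt) are shifted by more than 30 mm or knocked over (distance of any of cocoa, salt from where it was at the start of the episode above 0.03 m or angle between any of cocoa, salt's own z axis and vertical above 0.5 rad).
It also fails if it takes over 72 s, if anything falls off the work surface, if the arm or the gripper's body presses on something with over 40 N, if the wrist force passes 120 N, or if a joint passes its speed limit or range.

### The arm

A 6-joint arm with a two-finger parallel gripper is mounted at the origin on the work surface. World frame = base frame: x ahead of the robot, y to its left, z up, the work surface at z = 0. Lengths are in mm, angles in rad, forces in N, time in s.
With the tool pointing down it reaches from about 300 to 775 mm from the base axis. Payload 14.6 kg.
Tool frame: the origin (TCP) lies midway between the tips of the shut fingers; the grasp point (between the pads) lies 19 mm behind it (bot.pinch_z is the z of the grasp point in the tool frame, in mm); z points along the fingers, y is the direction in which the jaws open and shut (so a half turn about z gives the same grasp; the last joint's range is limited). The gripper opens to 94 mm and grips with 3 to 60 N. Pads are 16 mm wide; open, the fingers measure 119 mm over their backs; the gripper's body (75 mm by 177 mm) begins 78 mm behind the grasp point.
Start: joints at [1.088, 0.3, 1.521, -0, 1.321, -0.067], TCP at [222.153, 503.127, 205.446] pointing down, gripper open.
Joint ranges: [-3.03, 3.03], [-0.79, 2.21], [0.23, 2.52], [-1.04, 4.18], [0, 3.07], [-2.55, 2.55]. Speed limits (rad/s): [2.22, 2.22, 2.57, 3.14, 3.14, 3.14].

### API

Orientations are given as a rotation vector (axis times angle).
In Python, from station import bot gives the robot as it stands.
- The arm moves only by the tool servo_tool, never from a script. Its argument "moves" is a list that holds one entry, the list of rows, each a list of 7 numbers: the turn, a rotation vector about the world's x, y, z as a fraction of full scale, then the shift along the world's x, y, z as a fraction of full scale, then the gripper's target within -1 to 1 (fully open at 1, half-way at 0, shut at -1). In form: [[[rx, ry, rz, x, y, z, hand], ...]]. A call has 1 to 8 rows; each row shifts and turns the commanded pose from where the row before left it; what a row does not reach is not made up. Full scale, the value 1, is 0.02 m for a shift and 6 degrees for a turn. A row lasts 1/8 s, in which the tool goes at most 62.5 mm and 10.7 degrees, less where a joint would pass 70% of its speed; a pose out of reach is approached as far as the arm can. A call with a number of a shift or a turn outside -1 to 1 is refused whole. A call with a gripper value outside its range is refused whole. The fingers move at their own pace and stop on an object; "squeeze" is the grip in N (left out, the last holds). Time passes only in rows, so rows that do not move let the fingers close. It gives the time, the measured TCP pose, the force and the opening at its end, in the units of the state.
- bot.sense(): the state, without advancing time (a new reading comes with each control period).
- bot.camera(name): name is "scene" or "top" or "wrist"; returns a dict with "pixels" (420x560x3 uint8, red, green, blue), "range_z" (420x560 float32, mm along the optical axis (not along the pixel's ray), 0 where there is no reading), "fx", "fy", "cx", "cy" (pixels), "rvec" (rotation vector, rad) and "tvec" (3), from world to camera coordinates, as OpenCV has them. Camera axes: x right, y down, z forward; pixel columns grow to the right and rows downward; lengths in mm; the calibration is good to about 2 mm. A picture is of the moment at which its call begins.
- bot.close_job(): hands the job in, once; it reports no verdict.
The state is a dict: "time": time; "joint_positions": joint angles; "qd": joint speeds; "joint_efforts": joint torques, N m; "position": TCP position; "ee_rot": TCP orientation; "wrist_force": force on the tool from outside, world axes, zero at the start; "moment": the same for the moment, N m; "width": finger opening in mm.
Only numpy, scipy, OpenCV 4.12 (cv2) and the standard library are available. Lean on these libraries where they do the work, as an engineer would, in place of code of your own. Each camera call takes 0.05 s, during which the arm holds its last target. There are 200 camera calls.

## Working session

There is one attempt and no reset: what is moved stays moved. The work goes in short steps, Python scripts to look and compute and a tool call to move; the robot and the scene stay as the last step left them, time stands still between calls to the robot, and variables do not carry over. Pictures are saved under pics/ and viewed, about 8 in all and at most 12, crops included, and the job is handed in when it is done.

Besides the shell and the picture viewer there is one more tool, called after "Request:" as name([rows], argument=value, ...), one row to a line, values as JSON. servo_tool: Moves the arm, as the interface text tells. Its arguments: {"type":"object","properties":{"moves":{"type":"array","items":{"type":"array","items":{"type":"array","items":{"type":"number","minimum":-1,"maximum":1}}}},"squeeze":{"type":"number"}},"required":["moves"]}

```bash
mkdir -p pics; cat > h.py <<'E'
import numpy as np, cv2
from station import bot
def cam(n,save=None):
    c=bot.camera(n)
    if save: cv2.imwrite('pics/'+save,cv2.cvtColor(c['pixels'],cv2.COLOR_RGB2BGR))
    R=cv2.Rodrigues(np.array(c['rvec'],float))[0]; t=np.array(c['tvec'],float).reshape(3)
    v,u=np.mgrid[0:420,0:560]; z=c['range_z'].astype(float)
    P=np.stack([(u-c['cx'])/c['fx']*z,(v-c['cy'])/c['fy']*z,z],-1)
    W=(P-t)@R; W[z==0]=np.nan
    return c,W
E
python3 - <<'E'
from h import *
s=bot.sense(); print(s, bot.pinch_z)
for n in ('top','scene'):
    c,W=cam(n,n+'0.png'); np.save(n+'.npy',W); np.save(n+'_p.npy',c['pixels'])
    R=cv2.Rodrigues(np.array(c['rvec'],float))[0]; print(n,-R.T@np.array(c['tvec']).reshape(3),c['fx'])
E
```

```text
{'time': 0.0, 'joint_positions': array([ 1.08843040e+00,  3.00491501e-01,  1.52158465e+00,  3.57809464e-06,
        1.32071143e+00, -6.66105778e-02]), 'qd': array([-0.00155753,  0.00071965, -0.00108502,  0.00057691, -0.00116239,
       -0.000359  ]), 'joint_efforts': array([ 9.89404543e-04, -5.31797469e+01, -3.52739453e+01,  7.08928448e-02,
        2.43160373e-02, -1.15025359e-04]), 'position': array([222.01711354, 502.90520044, 204.87363702]), 'ee_rot': array([-6.48307342e-01, -3.07363674e+00,  1.80505872e-03]), 'wrist_force': array([ 0.55969065,  0.42963051, -0.01441866]), 'moment': array([ 0.0031387 , -0.03206804, -0.03184414]), 'width': 93.93881315899978} -18.8
top [ 435.02552367  -12.42385296 1197.86751816] 505.594187379006
scene [1119.70327323 -370.8786263  1011.0112676 ] 499.77185670006344
```

View pics/top0.png

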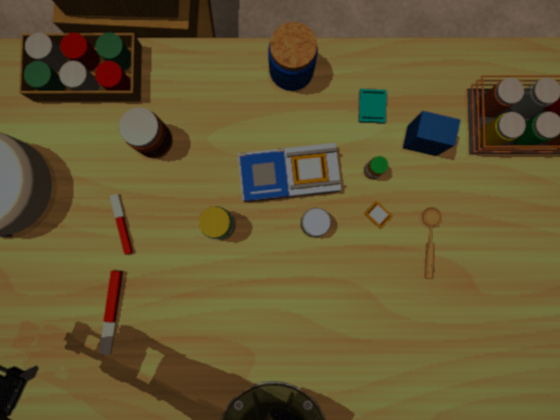

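View pics/scene0.png

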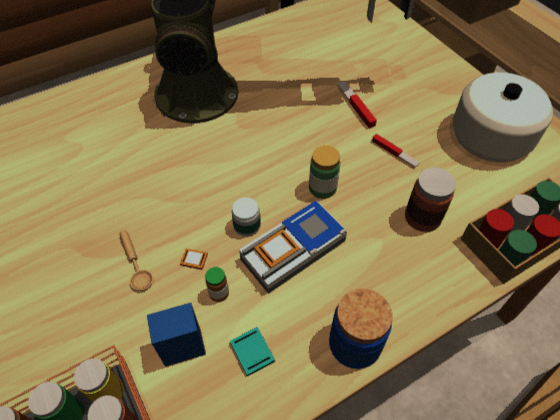

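The top view shows the alarm at (290,172) with its cover to the left, the orange pack at (310,170), the preserve jar at (216,222) and the can at (316,222). The two lifters are at (110,310), the longer one, and (121,224).

```bash
python3 - <<'E'
from h import *
W=np.load('top.npy'); p=np.load('top_p.npy'); hsv=cv2.cvtColor(p,cv2.COLOR_RGB2HSV)
h,s,v=[hsv[...,i].astype(int) for i in range(3)]
def rep(name,m,box,zr=None):
    x0,y0,x1,y1=box; k=np.zeros(m.shape,bool); k[y0:y1,x0:x1]=1; k&=m&np.isfinite(W[...,2])
    if zr: k&=(W[...,2]>zr[0])&(W[...,2]<zr[1])
    q=W[k]; 
    r=cv2.minAreaRect(q[:,:2].astype(np.float32)); print(name,k.sum(),'mean',q.mean(0).round(1),'z',np.percentile(q[:,2],[5,50,95]).round(1),'rect',np.round(r[0],1),np.round(r[1],1),round(r[2],2))
    return q
red=((h<8)|(h>172))&(s>150)&(v>70)
def axis(name,q):
    c=q[:,:2].mean(0);u,S,vt=np.linalg.svd(q[:,:2]-c,full_matrices=False); d=vt[0]; t=(q[:,:2]-c)@d; print('  axis',d.round(3),t.min().round(1),t.max().round(1))
axis('A',rep('bigred',red,(95,260,130,325)))
axis('B',rep('smallred',red,(105,210,140,260)))
allm=np.ones(red.shape,bool)
for n,b in dict(lifA=(85,260,135,365),lifB=(100,185,140,260)).items(): axis(n,rep(n,allm,b,(7,60)))
rep('cover',(h>100)&(h<125)&(s>150)&(v>60),(230,140,292,205),(35,70))
rep('alarm',allm,(230,135,350,210),(37,75))
rep('pack',(h>8)&(h<20)&(s>170)&(v>110),(285,145,335,195),(48,70))
for n,b in dict(preserve=(190,195,240,250),can=(295,200,340,245),spice=(355,145,395,185),cocoa=(255,15,325,95),brown=(110,100,180,165),salt=(395,100,465,160)).items(): rep(n,allm,b,(30,200))
rep('spoon',allm,(410,200,450,285),(4,40))
E
```

```text
bigred 475 mean [327.5 369.9  25.1] z [21.4 25.1 28.6] rect [327.7 370.7] [ 23.3 117. ] 83.31
  axis [-0.992  0.124] -58.7 58.5
smallred 258 mean [467.7 348.6  18.8] z [15.1 18.9 22.7] rect [467.5 349.2] [87.5 17.7] 15.56
  axis [-0.963 -0.271] -43.7 43.8
lifA 1018 mean [292.  373.1  19.7] z [10.7 21.3 27.7] rect [291.5 375.3] [ 29.1 193.2] 83.09
  axis [-0.99   0.141] -95.9 97.6
lifB 530 mean [494.2 355.1  15.2] z [ 8.1 15.7 22. ] rect [489.9 354.1] [157.   22.1] 16.01
  axis [-0.96 -0.28] -74.1 83.0
cover 1262 mean [604.4  19.8  47.9] z [44.2 47.9 51.6] rect [603.6  19.8] [102.8  99.7] 6.2
alarm 4708 mean [611.8 -39.1  50.1] z [41.9 48.4 60.3] rect [592.7 -41. ] [152.8 227.3] 6.22
pack 194 mean [616.1 -85.   57.9] z [54.7 58.  61. ] rect [617.2 -84.6] [60.8 76.9] 5.92
preserve 948 mean [491.7 118.9 115.6] z [ 70.3 123.  126.8] rect [492.9 121.5] [68.7 70.2] 38.36
can 690 mean [494.7 -96.7  71.1] z [56.2 73.4 77.1] rect [495.2 -97.6] [64.5 63.2] 89.42
spice 381 mean [ 619.1 -234.2   75. ] z [41.4 82.5 86.6] rect [ 620.8 -236.8] [42.3 40.8] 85.37
cocoa 2649 mean [856.  -45.1 130. ] z [ 52.1 147.7 152.1] rect [867.3 -45.6] [106.1 105.8] 36.51
brown 1830 mean [688.7 275.  120.7] z [ 49.3 137.5 141.9] rect [696.1 281.1] [88.2 85. ] 6.65
salt 1739 mean [ 688.2 -350.6  110.7] z [ 44.6 127.2 131.8] rect [ 694.  -357.6] [86.1 61.4] 76.34
spoon 616 mean [ 454.2 -369.5   12.5] z [ 4.6 12.4 19.7] rect [ 454.7 -369. ] [ 92.2 192.3] 88.46
```

Request:
servo_tool([
  [[0, 0, 0.55, 0.96, -0.66, -0.3, 1], [0, 0, 0.55, 0.96, -0.66, -0.3, 1], [0, 0, 0.55, 0.96, -0.66, -0.3, 1], [0, 0, 0.55, 0.96, -0.66, -0.3, 1], [0, 0, 0.55, 0.96, -0.66, -0.3, 1], [0, 0, 0.55, 0.96, -0.66, -0.3, 1], [0, 0, 0.55, 0.96, -0.66, -0.3, 1], [0, 0, 0.55, 0.96, -0.66, -0.3, 1]],
])

```text
time: 1.1
position: [376.2, 396.9, 156.9]
ee_rot: [0.074, -3.14, 0.001]
wrist_force: [0.1, 0.5, -0.7]
width: 94.1
```

Request:
servo_tool([
  [[0, 0, 0.55, 0.96, -0.66, -0.3, 1], [0, 0, 0.55, 0.96, -0.66, -0.3, 1], [0, 0, 0.55, 0.96, -0.66, -0.3, 1], [0, 0, 0.55, 0.96, -0.66, -0.3, 1], [0, 0, 0, 0, 0, 0, 1], [0, 0, 0, 0, 0, 0, 1]],
])

```text
time: 1.85
position: [452.1, 345.0, 133.5]
ee_rot: [0.43, -3.112, -0.0]
wrist_force: [0.1, 1.1, 0.8]
width: 93.8
```

```bash
cat > lif.py <<'E'
from h import *
import sys
c,W=cam('wrist',sys.argv[1]); hsv=cv2.cvtColor(c['pixels'],cv2.COLOR_RGB2HSV)
h,s,v=[hsv[...,i].astype(int) for i in range(3)]
m=(((h<8)|(h>172))&(s>150)&(v>60)).astype(np.uint8)
n,l,st,ce=cv2.connectedComponentsWithStats(m)
i=1+np.argmax(st[1:,4]); q=W[(l==i)&(W[...,2]>16)]
print(st[i],'z',np.nanpercentile(q[:,2],[5,50,95])); r=cv2.minAreaRect(q[:,:2].astype(np.float32)); print(r)
s=bot.sense(); R=cv2.Rodrigues(s['ee_rot'])[0]; print(s['position'],'jaw deg',np.degrees(np.arctan2(R[1,1],R[0,1])),R[:,2],s['time'])
E
python3 lif.py w1.png
```

```text
[ 316    0   90  137 4640] z [23.60889762 25.3750923  26.6995647 ]
((333.2172546386719, 369.32098388671875), (23.426618576049805, 101.61882019042969), 82.66361236572266)
[452.01652455 345.20123422 133.59365666] jaw deg 105.7576118549732 [-4.62337928e-05  1.18190046e-04 -9.99999992e-01] 1.9
```

View pics/w1.png

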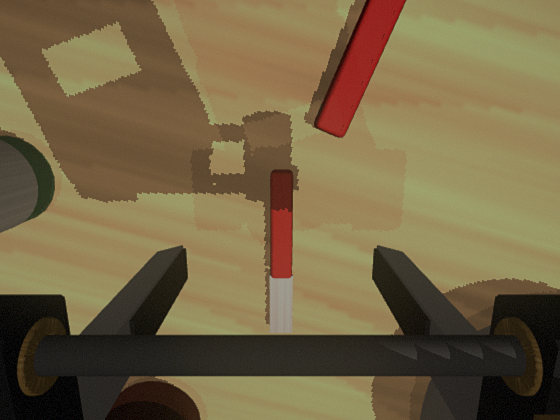

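The wrist view shows the lifter lined up between the open fingers: handle in columns 271–293, back end at row 170, blade joint at row 277. I'll measure the handle, then descend.

```bash
sed -i 's/^i=1+.*/i=l[240,281] if len(sys.argv)<3 else 1; q=W[(l==i)\&(W[...,2]>14)]/' lif.py; python3 lif.py w2.png
```

```text
[ 271  172   22  106 2189] z [17.38238856 18.76584773 19.8976134 ]
((464.9202575683594, 349.5870361328125), (88.75897979736328, 16.619680404663086), 15.448735237121582)
[451.99572983 345.26579584 133.68271619] jaw deg 105.78286342643977 [ 1.15826810e-04  1.81879346e-04 -9.99999977e-01] 1.95
```

Request:
servo_tool([
  [[0, 0, 0, 0, 0, -0.95, 1], [0, 0, 0, 0, 0, -0.95, 1], [0, 0, 0, 0, 0, -0.95, 1], [0, 0, 0, 0, 0, -0.95, 1], [0, 0, 0, 0, 0, -0.95, 1], [0, 0, 0, 0, 0, -0.95, 1], [0, 0, 0, 0, 0, -0.75, 1], [0, 0, 0, 0, 0, 0, 1]],
])

```text
time: 2.95
position: [452.1, 344.4, 3.3]
ee_rot: [0.431, -3.11, 0.001]
wrist_force: [0.5, 0.1, 0.5]
width: 93.7
```

Request:
servo_tool([
  [[0, 0, 0, 0, 0, 0, -1], [0, 0, 0, 0, 0, 0, -1], [0, 0, 0, 0, 0, 0, -1], [0, 0, 0, 0, 0, 0, -1], [0, 0, 0, 0, 0, 0, -1], [0, 0, 0, 0, 0, 0, -1]],
], squeeze=55)

```text
time: 3.7
position: [452.6, 344.7, 4.5]
ee_rot: [-0.431, 3.112, -0.0]
wrist_force: [-0.7, -0.0, 0.2]
width: 37.3
```

Request:
servo_tool([
  [[0, 0, 0, 0, 0, 0, -1], [0, 0, 0, 0, 0, 0, -1], [0, 0, 0, 0, 0, 0, -1], [0, 0, 0, 0, 0, 0, -1], [0, 0, 0, 0, 0, 0, -1], [0, 0, 0, 0, 0, 0.3, -1]],
])

```text
time: 4.45
position: [452.3, 344.5, 10.2]
ee_rot: [0.431, -3.111, 0.001]
wrist_force: [-0.4, -0.1, -1.4]
width: 17.6
```

Request:
servo_tool([
  [[0, 0, 0, 0, 0, 0.95, -1], [0, 0, 0, 0, 0, 0.95, -1], [0, 0, 0, 0, 0, 0.95, -1], [0, 0, 0, 0, 0, 0.95, -1], [0, 0, 0, 0, 0, 0.95, -1], [0, 0, 0, 0, 0, 0.95, -1], [0, 0, 0, 0, 0, 0.95, -1], [0, 0, 0, 0, 0, 0.95, -1]],
])

```text
time: 5.45
position: [452.5, 344.7, 164.3]
ee_rot: [-0.431, 3.111, 0.001]
wrist_force: [-0.5, 0.5, -2.0]
width: 17.5
```

```bash
python3 - <<'E'
from h import *
c,W=cam('wrist','w3.png'); s=bot.sense(); print(s['position'],s['width'],s['time'],s['wrist_force'])
E
```

```text
[453.26401325 345.23506921 166.86116106] 16.875278120479464 5.5 [ 0.03157832 -0.21360428  2.44817352]
```

View pics/w3.png

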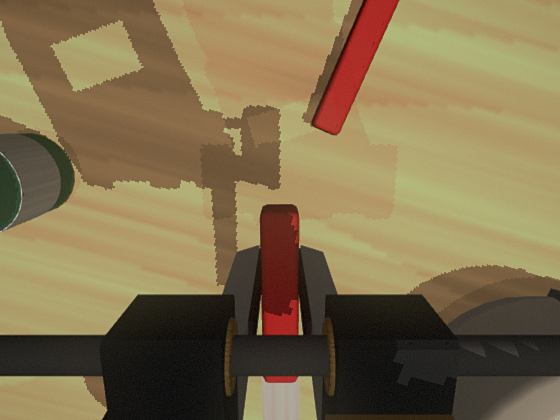

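The lifter is held straight between the pads (red handle in columns 261–299). Next I carry it across.

Request:
servo_tool([
  [[0, 0, -0.09, -0.1, -0.99, 0, -1], [0, 0, -0.09, -0.1, -0.99, 0, -1], [0, 0, -0.09, -0.1, -0.99, 0, -1], [0, 0, -0.09, -0.1, -0.99, 0, -1], [0, 0, -0.09, -0.1, -0.99, 0, -1], [0, 0, -0.09, -0.1, -0.99, 0, -1], [0, 0, -0.09, -0.1, -0.99, 0, -1], [0, 0, -0.09, -0.1, -0.99, 0, -1]],
])

```text
time: 6.5
position: [436.4, 185.0, 162.5]
ee_rot: [-0.312, 3.126, -0.0]
wrist_force: [1.5, 0.9, -0.4]
width: 17.6
```

Request:
servo_tool([
  [[0, 0, -0.09, -0.1, -0.99, 0, -1], [0, 0, -0.09, -0.1, -0.99, 0, -1], [0, 0, -0.09, -0.1, -0.99, 0, -1], [0, 0, -0.09, -0.1, -0.99, 0, -1], [0, 0, -0.09, -0.1, -0.99, 0, -1], [0, 0, -0.09, -0.1, -0.99, 0, -1], [0, 0, -0.09, -0.1, -0.99, 0, -1], [0, 0, -0.09, -0.1, -0.99, 0, -1]],
])

```text
time: 7.5
position: [420.2, 26.7, 162.5]
ee_rot: [-0.194, 3.135, -0.0]
wrist_force: [0.4, -0.3, -0.8]
width: 17.2
```

Request:
servo_tool([
  [[0, 0, -0.09, -0.1, -0.99, 0, -1], [0, 0, -0.09, -0.1, -0.99, 0, -1], [0, 0, 0, 0, 0, -0.5, -1], [0, 0, 0, 0, 0, -0.5, -1], [0, 0, 0, 0, 0, 0, -1], [0, 0, 0, 0, 0, 0, -1]],
])

```text
time: 8.25
position: [416.6, -11.3, 142.4]
ee_rot: [0.167, -3.137, -0.0]
wrist_force: [-0.5, -0.6, -1.0]
width: 17.3
```

```bash
cat > tip.py <<'E'
from h import *
import sys
ex=np.array([.994,.108]); ey=np.array([-.108,.994]); o=np.array([606.1,20.1])
s=bot.sense(); R=cv2.Rodrigues(s['ee_rot'])[0]; print(s['position'].round(1),'jaw deg',np.degrees(np.arctan2(R[1,1],R[0,1])).round(2),R[:,2].round(3),s['width'],s['time'],s['wrist_force'].round(1))
for n in ('top','scene'):
    c,W=cam(n,n+sys.argv[1]+'.png')
    A=np.stack([(W[...,:2]-o)@ex,(W[...,:2]-o)@ey,W[...,2]],-1); z0=s['position'][2]-3
    k=(abs(A[...,1]+12)<22)&(A[...,0]>-140)&(A[...,0]<-58)&(abs(A[...,2]-z0-10)<14)
    q=A[k]; 
    if len(q)>5: print(n,len(q),'tip x',q[:,0].max(),'y',np.percentile(q[:,1],[5,50,95]).round(1),'z by x',[(x,np.median(q[abs(q[:,0]-x)<6,2]).round(1), np.median(q[abs(q[:,0]-x)<6,1]).round(1)) for x in range(-125,-60,12) if (abs(q[:,0]-x)<6).any()])
E
python3 tip.py 1
```

```text
[416.6 -11.3 142.4] jaw deg 96.09 [-0.  0. -1.] 17.26187839191695 8.25 [-0.5 -0.6 -1. ]
top 292 tip x -75.26385493291193 y [-20.3 -11.6  -2.6] z by x [(-125, np.float64(148.2), np.float64(-11.6)), (-113, np.float64(148.6), np.float64(-12.1)), (-101, np.float64(148.3), np.float64(-11.1)), (-89, np.float64(148.3), np.float64(-11.0)), (-77, np.float64(147.9), np.float64(-12.0))]
scene 225 tip x -76.11010825500237 y [-21.5 -13.1  -2.4] z by x [(-125, np.float64(148.9), np.float64(-12.1)), (-113, np.float64(148.9), np.float64(-12.1)), (-101, np.float64(149.1), np.float64(-12.2)), (-89, np.float64(148.9), np.float64(-10.6)), (-77, np.float64(149.1), np.float64(-13.8))]
```

Request:
servo_tool([
  [[0, 0, 0, 0, 0, -0.9, -1], [0, 0, 0, 0, 0, -0.9, -1], [0, 0, 0, 0, 0, -0.9, -1], [0, 0, 0, 0, 0, -0.9, -1], [0, 0, 0, 0, 0, -0.9, -1], [0, 0, 0, 0, 0, -0.87, -1], [0, 0, 0, 0, 0, 0, -1], [0, 0, 0, 0, 0, 0, -1]],
])

```text
time: 9.35
position: [417.0, -11.7, 35.7]
ee_rot: [-0.166, 3.136, -0.0]
wrist_force: [-0.0, -0.0, 0.3]
width: 17.4
```

```bash
python3 tip.py 2
```

```text
[417.  -11.7  35.7] jaw deg 96.07 [ 0.001 -0.    -1.   ] 17.429349762155912 9.35 [-0.  -0.   0.3]
top 241 tip x -74.57499342724272 y [-20.7 -12.1  -3.3] z by x [(-125, np.float64(41.8), np.float64(-12.3)), (-113, np.float64(42.5), np.float64(-11.6)), (-101, np.float64(41.4), np.float64(-12.4)), (-89, np.float64(42.0), np.float64(-11.8)), (-77, np.float64(41.1), np.float64(-12.9))]
scene 206 tip x -75.01771853636836 y [-22.1 -13.5  -3. ] z by x [(-125, np.float64(41.8), np.float64(-13.3)), (-113, np.float64(42.3), np.float64(-13.4)), (-101, np.float64(42.2), np.float64(-12.8)), (-89, np.float64(42.4), np.float64(-12.3)), (-77, np.float64(42.3), np.float64(-14.0))]
```

View pics/scene2.png

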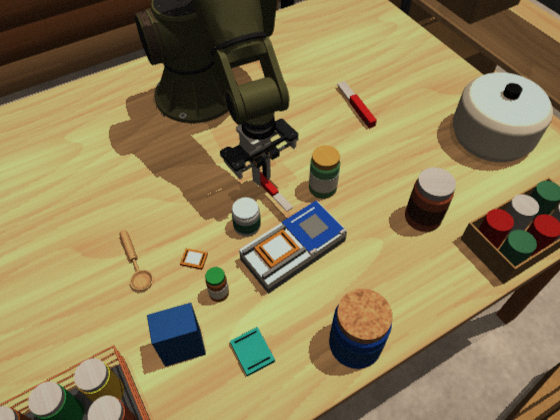

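The scene view shows the blade (about 285,203) pointing squarely at the cover's front edge, between the jar and the can. Now I insert it.

Request:
servo_tool([
  [[0, 0, 0, 0.4, 0.043, 0, -1], [0, 0, 0, 0.4, 0.043, 0, -1], [0, 0, 0, 0.4, 0.043, 0, -1], [0, 0, 0, 0.3, 0.03, 0, -1], [0, 0, 0, 0, 0, 0, -1], [0, 0, 0, 0, 0, 0, -1]],
])

```text
time: 10.2
position: [446.3, -8.5, 34.9]
ee_rot: [0.166, -3.137, -0.0]
wrist_force: [0.4, 0.4, -0.5]
width: 17.5
```

Request:
servo_tool([
  [[0, 0, 0, 0.05, 0.005, 0.55, -1], [0, 0, 0, 0.05, 0.005, 0.55, -1], [0, 0, 0, 0.18, 0.02, 0.43, -1], [0, 0, 0, 0.18, 0.02, 0.43, -1], [0, 0, 0, 0, 0, 0, -1]],
])

```text
time: 10.82
position: [456.5, -7.5, 75.0]
ee_rot: [-0.166, 3.136, -0.0]
wrist_force: [-0.2, -0.4, -1.2]
width: 17.6
```

```bash
cat > cov.py <<'E'
from h import *
import sys
ex=np.array([.994,.108]); ey=np.array([-.108,.994]); o=np.array([606.1,20.1])
s=bot.sense(); print(s['position'].round(1),s['width'],s['time'],s['wrist_force'].round(1))
for n in ('top','scene'):
    c,W=cam(n,n+sys.argv[1]+'.png'); hsv=cv2.cvtColor(c['pixels'],cv2.COLOR_RGB2HSV)
    A=np.stack([(W[...,:2]-o)@ex,(W[...,:2]-o)@ey,W[...,2]],-1)
    k=(abs(A[...,1])<56)&(A[...,0]>-60)&(A[...,0]<130)&(A[...,2]>35)&(A[...,2]<170)&(hsv[...,0]>100)&(hsv[...,0]<128)&(hsv[...,1]>140)
    q=A[k]
    if len(q)>20: 
        (vx,),(vz,),(x0,),(z0,)=cv2.fitLine(q[:,[0,2]].astype(np.float32),cv2.DIST_HUBER,0,.01,.01); a=np.arctan2(vz,-vx)%np.pi; print(n,len(q),'x',q[:,0].min(),q[:,0].max(),'z',q[:,2].min(),q[:,2].max(),'angle',a)
E
python3 cov.py 3
```

```text
[456.5  -7.5  75. ] 17.647550130726753 10.825 [-0.2 -0.4 -1.2]
top 1118 x -43.94397161105324 49.64260541384967 z 46.04732909534283 93.86522070647531 angle 0.41630507
scene 1278 x -46.350366251933806 49.34070453634263 z 46.20914142047051 92.58114283583714 angle 0.4151914
```

Cover is at 0.41 rad as planned, so I continue the arc.

Request:
servo_tool([
  [[0, 0, 0, 0.26, 0.028, 0.38, -1], [0, 0, 0, 0.26, 0.028, 0.38, -1], [0, 0, 0, 0.33, 0.035, 0.31, -1], [0, 0, 0, 0.33, 0.035, 0.31, -1], [0, 0, 0, 0.37, 0.04, 0.24, -1], [0, 0, 0, 0.37, 0.04, 0.24, -1], [0, 0, 0, 0.4, 0.044, 0.15, -1], [0, 0, 0, 0.4, 0.044, 0.15, -1]],
])

```text
time: 11.92
position: [510.7, -1.6, 117.6]
ee_rot: [0.166, -3.137, -0.0]
wrist_force: [-2.6, -0.4, -0.1]
width: 17.1
```

Request:
servo_tool([
  [[0, 0, 0, 0.41, 0.044, 0.11, -1], [0, 0, 0, 0.41, 0.044, 0.11, -1], [0, 0, 0, 0.42, 0.046, 0.03, -1], [0, 0, 0, 0.42, 0.046, 0.03, -1], [0, 0, 0, 0.42, 0.045, -0.05, -1], [0, 0, 0, 0.42, 0.045, -0.05, -1], [0, 0, 0, 0.4, 0.043, -0.14, -1], [0, 0, 0, 0.4, 0.043, -0.14, -1]],
])

```text
time: 12.92
position: [576.7, 5.6, 115.2]
ee_rot: [0.166, -3.137, -0.0]
wrist_force: [-0.5, 0.0, -0.6]
width: 17.7
```

```bash
python3 cov.py 4
```

```text
[576.7   5.6 115.2] 17.72020183192447 12.925 [-0.5  0.  -0.6]
top 509 x 70.64435052869811 96.16962557755954 z 84.26862119210352 142.34464967147377 angle 1.9904393
scene 122 x -28.412268252495824 97.42118589412551 z 36.44498434664668 158.97661823132322 angle 2.0266035
```

View pics/scene4.png

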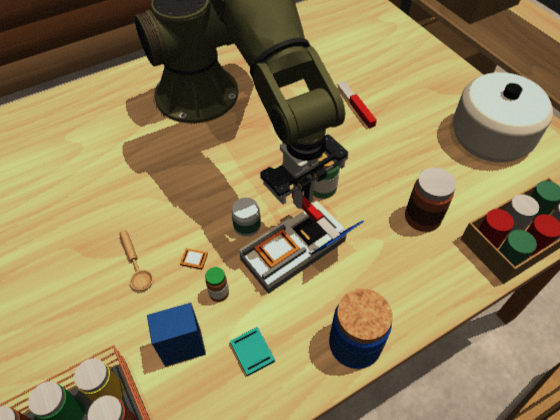

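The scene view shows the cover leaning back at about (345,228), roughly 2.0 rad, with the bay open. I retreat and lay the lifter on open table at about (400,215).

Request:
servo_tool([
  [[0, 0, 0, -0.9, -0.1, 0.3, -1], [0, 0, 0, -1, -0.1, 0.6, -1], [0, 0, 0, -1, -0.1, 0.6, -1], [0, 0, 0, -1, -0.1, 0.6, -1], [0, 0, 0, -0.44, 0.99, 0, -1], [0, 0, 0, -0.44, 0.99, 0, -1], [0, 0, 0, -0.44, 0.99, 0, -1], [0, 0, 0, -0.44, 0.99, 0, -1]],
])

```text
time: 14.02
position: [462.6, 77.3, 157.6]
ee_rot: [-0.166, 3.137, -0.0]
wrist_force: [0.7, 0.1, -1.0]
width: 17.6
```

Request:
servo_tool([
  [[0, 0, 0, -0.44, 0.99, 0, -1], [0, 0, 0, -0.44, 0.99, 0, -1], [0, 0, 0, -0.44, 0.99, 0, -1], [0, 0, 0, -0.44, 0.99, 0, -1], [0, 0, 0, -0.44, 0.99, 0, -1], [0, 0, 0, -0.44, 0.99, 0, -1], [0, 0, 0, -0.44, 0.99, 0, -1], [0, 0, 0, 0, 0, 0, -1]],
])

```text
time: 15.02
position: [401.0, 215.9, 157.5]
ee_rot: [-0.169, 3.137, 0.0]
wrist_force: [-0.5, -0.8, -1.0]
width: 17.8
```

Request:
servo_tool([
  [[0, 0, 0, 0, 0, -0.9, -1], [0, 0, 0, 0, 0, -0.9, -1], [0, 0, 0, 0, 0, -0.9, -1], [0, 0, 0, 0, 0, -0.9, -1], [0, 0, 0, 0, 0, -0.9, -1], [0, 0, 0, 0, 0, -0.9, -1], [0, 0, 0, 0, 0, -0.9, -1], [0, 0, 0, 0, 0, 0, -1]],
])

```text
time: 16.02
position: [401.1, 214.4, 30.7]
ee_rot: [0.165, -3.135, 0.001]
wrist_force: [1.6, 0.3, -0.8]
width: 17.6
```

Request:
servo_tool([
  [[0, 0, 0, 0, 0, -0.5, -1], [0, 0, 0, 0, 0, -0.5, -1], [0, 0, 0, 0, 0, -0.28, -1], [0, 0, 0, 0, 0, 0, -1], [0, 0, 0, 0, 0, 0, 0], [0, 0, 0, 0, 0, 0, 0], [0, 0, 0, 0, 0, 0, 0], [0, 0, 0, 0, 0, 0, 0]],
])

```text
time: 17.02
position: [401.4, 215.3, 6.0]
ee_rot: [-0.166, 3.137, 0.0]
wrist_force: [-0.3, 0.0, -0.1]
width: 46.7
```

Request:
servo_tool([
  [[0, 0, 0, 0, 0, 0.5, 0], [0, 0, 0, 0, 0, 1, 0], [0, 0, 0, 0, 0, 1, 0], [0, 0, 0, 0, 0, 1, 0], [0, 0, 0, 0, 0, 1, 0], [0, 0, 0, 0, 0, 1, -1], [0, 0, 0, 0, 0, 1, -1], [0, 0, 0, 0, 0, 1, -1]],
])

```text
time: 18.02
position: [401.3, 215.3, 157.2]
ee_rot: [-0.166, 3.137, 0.0]
wrist_force: [-1.0, -0.2, 0.1]
width: 20.4
```

```bash
python3 cov.py 5; python3 - <<'E'
from h import *
ex=np.array([.994,.108]); ey=np.array([-.108,.994]); o=np.array([606.1,20.1])
for n in ('top','scene'):
    c,W=cam(n); hsv=cv2.cvtColor(c['pixels'],cv2.COLOR_RGB2HSV).astype(int)
    A=np.stack([(W[...,:2]-o)@ex,(W[...,:2]-o)@ey,W[...,2]],-1)
    m=(hsv[...,0]>6)&(hsv[...,0]<22)&(hsv[...,1]>150)&(hsv[...,2]>90)&(abs(A[...,0])<36)&(abs(A[...,2]-59)<6)&(A[...,1]<-30)
    q=A[m]; r=cv2.minAreaRect(q[:,:2].astype(np.float32)); print(n,len(q),r,np.median(q[:,2]))
    k=(W[...,0]>320)&(W[...,0]<530)&(abs(W[...,1]-215)<40)&(W[...,2]>6)&(W[...,2]<60); q=W[k]; print('lifter z',np.percentile(q[:,2],[5,50,95]),cv2.minAreaRect(q[:,:2].astype(np.float32)))
E
```

```text
[401.3 215.3 157.2] 20.364054814704758 18.025 [-1.  -0.2  0.1]
top 1231 x 52.84042382487813 97.36719451198718 z 42.13183806807478 144.23489317540088 angle 2.0125806
scene 131 x 51.8144594479514 98.5852774779293 z 51.85775222874352 141.58940853031947 angle 2.025519
top 499 ((2.497323989868164, -367.6294860839844), (64.76629638671875, 602.8268432617188), 0.42575961351394653) 58.49434980336968
lifter z [ 7.10141344 11.50040312 20.33949402] ((477.4302978515625, 223.72572326660156), (80.14483642578125, 22.43935775756836), 4.553514003753662)
scene 513 ((0.8354034423828125, -380.67633056640625), (67.23858642578125, 631.7090454101562), 0.5906917452812195) 58.824911039404064
lifter z [ 7.70674921 12.73797656 21.30482236] ((443.8983459472656, 216.94859313964844), (146.54319763183594, 23.149837493896484), 8.214337348937988)
```

View pics/top5.png

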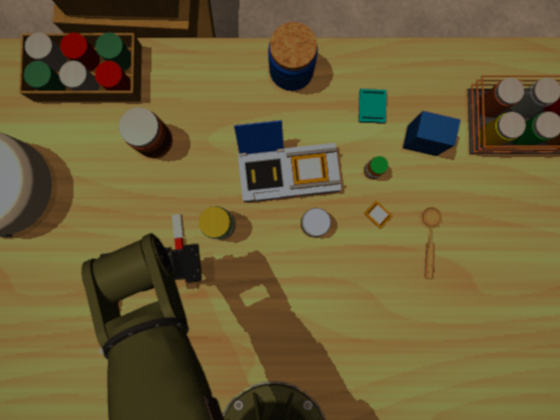

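The top view shows the cover open (260,137), the lifter lying flat on the table (178,235), and the goods undisturbed. Next I move behind the pack with the fingers shut.

Request:
servo_tool([
  [[0, 0, 0, 0.59, -0.96, 0, -1], [0, 0, 0, 0.59, -0.96, 0, -1], [0, 0, 0, 0.59, -0.96, 0, -1], [0, 0, 0, 0.59, -0.96, 0, -1], [0, 0, 0, 0.59, -0.96, 0, -1], [0, 0, 0, 0.59, -0.96, 0, -1], [0, 0, 0, 0.59, -0.96, 0, -1], [0, 0, 0, 0.59, -0.96, 0, -1]],
])

```text
time: 19.23
position: [495.6, 61.0, 154.8]
ee_rot: [0.166, -3.136, -0.0]
wrist_force: [0.4, -0.4, 0.1]
width: 0.3
```

Request:
servo_tool([
  [[0, 0, 0, 0.59, -0.96, 0, -1], [0, 0, 0, 0.59, -0.96, 0, -1], [0, 0, 0, 0.59, -0.96, 0, -1], [0, 0, 0, 0.59, -0.96, 0, -1], [0, 0, 0, 0.59, -0.96, 0, -1], [0, 0, 0, 0.59, -0.96, 0, -1], [0, 0, 0, 0.59, -0.96, 0, -1], [0, 0, 0, 0.59, -0.96, 0, -1]],
])

```text
time: 20.23
position: [590.8, -93.2, 155.7]
ee_rot: [0.166, -3.137, -0.0]
wrist_force: [-0.2, 0.6, 0.3]
width: -0.0
```

Request:
servo_tool([
  [[0, 0, 0, 0.59, -0.96, 0, -1], [0, 0, 0, 0.59, -0.96, 0, -1], [0, 0, 0, 0.59, -0.96, 0, -1], [0, 0, 0, 0, 0, -1, -1], [0, 0, 0, 0, 0, -1, -1], [0, 0, 0, 0, 0, -1, -1], [0, 0, 0, 0, 0, -0.5, -1], [0, 0, 0, 0, 0, 0, -1]],
])

```text
time: 21.22
position: [625.4, -149.5, 85.3]
ee_rot: [0.166, -3.136, -0.001]
wrist_force: [0.2, 0.0, 0.4]
width: 0.5
```

```bash
cat > pk.py <<'E'
from h import *
import sys
ex=np.array([.994,.108]); ey=np.array([-.108,.994]); o=np.array([606.1,20.1])
s=bot.sense(); d=s['position'][:2]-o; print('tcp alarm',(d@ex).round(1),(d@ey).round(1),s['position'].round(1),s['width'],s['time'],s['wrist_force'].round(1))
for n in ('top','scene','wrist'):
    c,W=cam(n,n+sys.argv[1]+'.png'); hsv=cv2.cvtColor(c['pixels'],cv2.COLOR_RGB2HSV).astype(int)
    A=np.stack([(W[...,:2]-o)@ex,(W[...,:2]-o)@ey,W[...,2]],-1)
    m=(hsv[...,0]>6)&(hsv[...,0]<22)&(hsv[...,1]>150)&(hsv[...,2]>70)&(abs(A[...,0])<36)&(A[...,2]>35)&(A[...,2]<70)&(A[...,1]>-165)&(A[...,1]<50)
    q=A[m]
    if len(q)<20: continue
    print(n,len(q),'x',np.percentile(q[:,0],[1,99]).round(1),'y',np.percentile(q[:,1],[1,99]).round(1),'z',[np.median(q[abs(q[:,1]-y)<10,2]).round(1) for y in np.linspace(q[:,1].min()+8,q[:,1].max()-8,4)])
    dk=A[(abs(A[...,0])>44)&(abs(A[...,0])<53)&(A[...,1]>-160)&(A[...,1]<40)&(abs(A[...,2]-45)<6)]; print('  deck z',np.median(dk[:,2]).round(1))
E
python3 pk.py 6
```

```text
tcp alarm 0.9 -170.7 [ 625.4 -149.5   85.3] 0.45371859915878154 21.225 [0.2 0.  0.4]
top 224 x [-31.3  32.8] y [-100.4  -66.2] z [np.float64(57.1), np.float64(nan), np.float64(39.6), np.float64(38.0)]
  deck z 44.4
scene 448 x [-35.4  30.8] y [-146.6   26.5] z [np.float64(57.6), np.float64(57.8), np.float64(36.5), np.float64(37.3)]
  deck z 44.5
wrist 6654 x [-33.8  29.5] y [-145.4  -66.4] z [np.float64(57.8), np.float64(57.8), np.float64(57.8), np.float64(35.3)]
  deck z 44.0
  return _methods._mean(a, axis=axis, dtype=dtype,
  ret = ret.dtype.type(ret / rcount)
```

Request:
servo_tool([
  [[0, 0, 0, 0, 0, -0.6, -1], [0, 0, 0, 0, 0, -0.6, -1], [0, 0, 0, -0.05, 0, -0.58, -1], [0, 0, 0, 0, 0, 0, -1], [0, 0, 0, -0.054, 0.5, 0, -1], [0, 0, 0, -0.054, 0.5, 0, -1], [0, 0, 0, -0.054, 0.5, 0, -1], [0, 0, 0, -0.054, 0.5, 0, -1]],
])

```text
time: 22.38
position: [620.3, -108.7, 50.6]
ee_rot: [-0.166, 3.137, -0.001]
wrist_force: [1.1, -2.2, 0.6]
width: 0.6
```

Request:
servo_tool([
  [[0, 0, 0, -0.054, 0.5, 0, -1], [0, 0, 0, -0.054, 0.5, 0, -1], [0, 0, 0, -0.054, 0.5, 0, -1], [0, 0, 0, -0.054, 0.5, 0, -1], [0, 0, 0, -0.054, 0.5, 0, -1], [0, 0, 0, 0, 0, 0, -1]],
])

```text
time: 23.12
position: [614.7, -58.5, 50.2]
ee_rot: [0.167, -3.137, -0.001]
wrist_force: [-0.4, 0.4, 1.6]
width: 0.6
```

```bash
python3 pk.py 7 2>/dev/null
```

```text
tcp alarm 0.1 -79.1 [614.7 -58.5  50.2] 0.5622639554519703 23.125 [-0.4  0.4  1.6]
top 29 x [-31.3  -9.2] y [ 3.8 13.4] z [np.float64(56.5), np.float64(56.5), np.float64(56.5), np.float64(56.5)]
  deck z 44.3
scene 320 x [-24.4  31.2] y [-68.5  26. ] z [np.float64(59.1), np.float64(57.5), np.float64(54.6), np.float64(38.2)]
  deck z 44.4
wrist 7202 x [-34.3  28.4] y [-66.4  13.1] z [np.float64(60.6), np.float64(56.5), np.float64(51.4), np.float64(48.9)]
  deck z 44.0
```

Request:
servo_tool([
  [[0, 0, 0, -0.032, 0.3, 0, -1], [0, 0, 0, -0.032, 0.3, 0, -1], [0, 0, 0, -0.032, 0.3, 0, -1], [0, 0, 0, -0.032, 0.3, 0, -1], [0, 0, 0, 0, 0, 0, -1]],
])

```text
time: 23.9
position: [612.3, -35.0, 50.3]
ee_rot: [-0.167, 3.137, 0.0]
wrist_force: [-0.5, -0.5, -0.1]
width: 0.4
```

```bash
python3 pk.py 8 2>/dev/null
```

```text
tcp alarm 0.2 -55.4 [612.3 -35.   50.3] 0.35183022931170777 23.9 [-0.5 -0.5 -0.1]
scene 297 x [-26.1  31.9] y [-45.8  36.4] z [np.float64(56.7), np.float64(54.8), np.float64(52.2), np.float64(50.1)]
  deck z 44.6
wrist 6923 x [-33.7  28.9] y [-43.7  35.2] z [np.float64(57.2), np.float64(54.5), np.float64(51.7), np.float64(49.3)]
  deck z 44.1
```

Request:
servo_tool([
  [[0, 0, 0, -0.01, 0.1, 0, -1], [0, 0, 0, -0.01, 0.1, 0, -1], [0, 0, 0, 0, 0, 0, -1], [0, 0, 0, 0, 0, 0, -1]],
])

```text
time: 24.55
position: [611.9, -31.5, 50.3]
ee_rot: [-0.166, 3.137, 0.0]
wrist_force: [-0.5, -0.3, -0.4]
width: 0.7
```

```bash
python3 pk.py 9 2>/dev/null
```

```text
tcp alarm 0.2 -51.9 [611.9 -31.5  50.3] 0.7006062195597283 24.55 [-0.5 -0.3 -0.4]
scene 280 x [-26.3  31.7] y [-43.  37.] z [np.float64(56.3), np.float64(54.1), np.float64(52.4), np.float64(49.5)]
  deck z 44.8
wrist 6763 x [-33.7  28.9] y [-40.9  38. ] z [np.float64(56.9), np.float64(54.4), np.float64(51.6), np.float64(49.4)]
  deck z 44.1
```

Request:
servo_tool([
  [[0, 0, 0, -0.01, 0.08, 0, -1], [0, 0, 0, -0.01, 0.08, 0, -1], [0, 0, 0, 0, 0, 0, -1], [0, 0, 0, 0, 0, 0, -1]],
])

```text
time: 25.2
position: [611.5, -28.3, 50.2]
ee_rot: [0.166, -3.137, -0.0]
wrist_force: [0.6, -0.3, -0.3]
width: 0.5
```

```bash
python3 pk.py 10 2>/dev/null
```

```text
tcp alarm 0.1 -48.7 [611.5 -28.3  50.2] 0.5095137293771764 25.2 [ 0.6 -0.3 -0.3]
scene 251 x [-25.1  31. ] y [-42.5  37.6] z [np.float64(48.2), np.float64(48.5), np.float64(48.8), np.float64(48.6)]
  deck z 44.4
wrist 6376 x [-33.7  28.8] y [-41.1  37.4] z [np.float64(48.5), np.float64(48.4), np.float64(48.4), np.float64(48.4)]
  deck z 44.1
```

Request:
servo_tool([
  [[0, 0, 0, 0, -0.1, 0.6, -1], [0, 0, 0, -0.08, 0.8, 0.1, -1], [0, 0, 0, -0.1, 0.8, 0, -1], [0, 0, 0, -0.08, 0.9, 0, -1], [0, 0, 0, 0, 0, -0.4, -1], [0, 0, 0, 0, 0, -0.2, -1], [0, 0, 0, 0, 0, -0.1, -1], [0, 0, 0, 0, 0, 0, -1]],
])

```text
time: 26.35
position: [606.3, 19.3, 50.1]
ee_rot: [0.165, -3.137, 0.0]
wrist_force: [-0.3, 0.1, -0.7]
width: 0.7
```

Request:
servo_tool([
  [[0, 0, 0, 0, 0, -0.1, -1], [0, 0, 0, 0, 0, -0.1, -1], [0, 0, 0, 0, 0, 0, -1]],
])

```text
time: 26.72
position: [606.5, 19.4, 46.6]
ee_rot: [-0.166, 3.137, -0.001]
wrist_force: [-1.0, -1.3, 3.7]
width: 0.4
```

Request:
servo_tool([
  [[0, 0, 0, 0, 0, -0.06, -1], [0, 0, 0, 0, 0, -0.06, -1], [0, 0, 0, 0, 0, 0, -1]],
])

```text
time: 27.1
position: [606.6, 19.4, 45.2]
ee_rot: [-0.166, 3.136, -0.001]
wrist_force: [-5.5, -2.8, 14.4]
width: 0.5
```

Request:
servo_tool([
  [[0, 0, 0, 0, 0, -0.05, -1], [0, 0, 0, 0, 0, 0, -1], [0, 0, 0, 0, 0, 0, -1]],
])

```text
time: 27.48
position: [606.7, 19.4, 45.0]
ee_rot: [-0.166, 3.136, -0.001]
wrist_force: [-10.8, -1.4, 23.1]
width: 0.4
```

Request:
servo_tool([
  [[0, 0, 0, 0, 0, -0.03, -1], [0, 0, 0, 0, 0, 0, -1], [0, 0, 0, 0, 0, 0.3, -1], [0, 0, 0, 0, 0, 1, -1], [0, 0, 0, -1, 0, 1, -1], [0, 0, 0, -1, 0, 1, -1], [0, 0, 0, -1, 0, 1, -1], [0, 0, 0, 0, 0, 0, -1]],
])

```text
time: 28.48
position: [546.6, 19.7, 130.5]
ee_rot: [-0.166, 3.134, -0.0]
wrist_force: [0.8, -0.5, -0.1]
width: 0.4
```

```bash
python3 pk.py 11 2>/dev/null; python3 cov.py 12; python3 - <<'E'
import cv2,numpy as np
a=cv2.imread('pics/wrist11.png'); b=cv2.imread('pics/scene11.png')
cv2.imwrite('pics/c.png',np.hstack([cv2.resize(a,(400,300)),cv2.resize(b[130:340,160:440],(400,300))]))
E
```

```text
tcp alarm -59.1 6.1 [546.6  19.7 130.5] 0.4497251685168732 28.475 [ 0.8 -0.5 -0.1]
scene 352 x [-34.5  29.6] y [-41.5  40.8] z [np.float64(43.8), np.float64(43.9), np.float64(43.6), np.float64(43.3)]
  deck z 44.3
wrist 1278 x [-33.7  23.7] y [-41.4  37.5] z [np.float64(43.9), np.float64(44.0), np.float64(44.0), np.float64(43.8)]
  deck z 44.1
[546.6  19.7 127.9] 0.8540697562439992 28.625 [-0.4  0.5  0.1]
top 1232 x 52.48226490969323 97.4990373771151 z 44.56816246345525 142.32384731027338 angle 2.0114496
scene 130 x 50.56740875718486 97.66612244856931 z 48.985804623129184 141.61599815771478 angle 2.0259013
```

View pics/c.png

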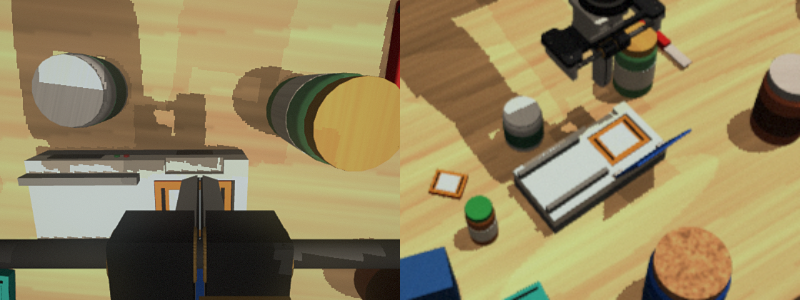

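The pack sits flush at (620,137) in the crop, the cover is open, and the lifter is lying on the table. I hand in.

```bash
python3 -c "
from station import bot
print(bot.close_job(), bot.sense()['time'])"
```

```text
the job is handed in; nothing more can be done
the job is handed in; nothing more can be done
```

The job is done and handed in at about 28.6 s of simulated time; the hand-in gave no verdict.

- **Cover:** I picked up the red-handled lifter with the 90 mm handle and slid its blade about 10 mm into the notch. Following the hinge arc, I opened the cover to about 2.0 rad. It still measured 2.01 to 2.03 rad in the last check.
- **Lifter:** I laid it flat on open table to the left of the preserve jar. Depth readings after release showed the handle top at about 20 mm and most points near 12 mm, which fits it lying flat.
- **Pack:** I pushed it along the apron with closed fingers until it dropped in level, about 4 mm proud, then pressed it down with about 23 N. Its top then measured 43.3 to 44.0 mm against a deck reading of 44.1 to 44.3 mm. It was level and roughly within 2 mm of the bay centre, as far as the noisy edge readings show.
- **Pantry goods:** In the last pictures nothing looked moved or knocked over, and the gripper was clear of everything. I judged this by eye and did not re-measure their positions.

No check failed. The camera calibration is only good to about 2 mm, so I judged flushness against the deck in the same image.

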